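# Mix one sample vial on the vortex mixer

## Robot

A 6-joint arm with a two-finger parallel gripper is mounted at the origin on a cart in front of the work surface, level with it; the furniture and walls round the work are solid. World frame = base frame: x ahead of the robot, y to its left, z up, the work surface at z = 0. Lengths are in m, angles in rad, forces in N, time in s.
With the tool pointing down it reaches from about 0.425 to 0.925 m from the base axis. Payload 12.5 kg.
Tool frame: the origin (TCP) lies on the centre line of the jaws, within the pads' length; the fingertips stand 17 mm ahead of it and the grasp point (between the pads) lies 2 mm behind it; z points along the fingers, y is the line along which they close (so a half turn about z gives the same grasp; the last joint's range is limited). The gripper opens to 85 mm and grips with 20 to 120 N. Pads are 22 mm wide; open, the fingers measure 114 mm over their backs; the gripper's body (76 mm by 85 mm) begins 54 mm behind the grasp point. The pads swing forward as they close: fully open they stand 13 mm farther back than shut.
Start: joints at [1.177, 0.491, 1.559, -0, 1.092, -0.106], TCP at [0.177, 0.599, 0.248] pointing down, gripper open.
Joint ranges: [-3.1, 3.1], [-0.84, 2.19], [0.05, 2.79], [-1.13, 4.28], [0.06, 2.93], [-2.69, 2.69]. Speed limits (rad/s): [2.22, 2.22, 2.79, 3.14, 3.14, 3.14].

## Interface

Orientations are given as a 3x3 rotation matrix whose columns are the frame's x, y, z axes.
In Python, from plant import robot gives the robot as it stands. The module is installed in compiled form; this text tells all that it offers.
- The arm moves only by the tool drive_tool, never from a script. Its argument "motion" is a list of rows, each a list of 4 numbers: the shift along the tool's x, y, z in cm, then the turn about the tool's z in rad. In form: [[tx, ty, tz, yaw], ...]. A call has 1 to 10 rows; each row shifts and turns the commanded pose from where the row before left it, along the tool's axes as they then stand; what a row does not reach is not made up. A row lasts 1/10 s, in which the tool goes at most 50 mm and 8.59 degrees, less where a joint would pass 70% of its speed; a pose out of reach is approached as far as the arm can. A call with a gripper value outside its range is refused whole. "claw" is the opening, from 0 (shut) to 1 (fully open), set as the call begins (left out, the last holds). The fingers move at their own pace and stop on an object; the grip force is fixed at half the most. Time passes only in rows, so rows that do not move let the fingers close. It gives the time, the measured TCP pose, the force, the opening and the grip force at its end, in the units of the state.
- robot.get_obs(): the state, without advancing time (a new reading comes with each control period).
- robot.get_image(name): name is "side" or "top" or "wrist"; returns the picture (480x640x3 uint8, red, green, blue); there is no depth.
- robot.get_calibration(name): a dict with "fx", "fy", "cx", "cy" (pixels), "world_from_camera" (4x4, takes a point from camera to world coordinates); the wrist camera has in their place "mount" (4x4, takes a point from camera to tool coordinates, whose origin is the TCP and whose axes are the flange's). Camera axes: x right, y down, z forward; pixel columns grow to the right and rows downward; lengths in m; the calibration is good to about 2 mm. A picture is of the moment at which its call begins: read the wrist's pose just before it. get_calibration takes no time and is no camera call.
- robot.finish_job(): hands the job in; it is judged then, once.
The state is a dict: "clock": time; "q": joint angles; "dq": joint speeds; "effort": joint torques, N m; "eef_pos": TCP position; "orientation": TCP orientation; "contact_force": force on the tool from outside, world axes, zero at the start; "ft_torque": the same for the moment, N m; "grip_width": finger opening in m; "grip_force": force on a finger pad.
Only numpy, scipy, OpenCV 4.12 (cv2) and the standard library are available. Lean on these libraries where they do the work, as an engineer would, in place of code of your own. Each camera call takes 0.05 s, during which the arm holds its last target. There are 200 camera calls.

## Task

Lift the standing sample vial out of the divided bin, leaving everything else as it is, and set it upright in the rubber cup on top of the vortex mixer. Push the cup down with the vial to about half of its 14 mm spring travel, so that it neither rises nor bottoms out, and keep it there for at least three seconds. Finish while still gripping the vial and holding the cup down: do not let go or ease off.

Things in the scene. Friction and masses are not known exactly. Their poses are not given: they have to be found in the camera images.
- vial: the only standing vial: clear glass, white ribbed cap, closed; 56 mm tall, body 16 mm in diameter, the cap (17 mm in diameter) is its top 12 mm; stands loose in one of the four compartments of the bin (which one varies); 15 to 35 g; origin at the centre of its underside, z up along it
- bin: grey plastic open bin fixed to the table, 128 x 128 mm and 26 mm high, 4 mm walls, inner floor 4 mm above the table, divided by two crossing walls as high as the rim into four compartments of about 58 x 58 mm; origin at the centre of its underside, x and y along its sides, compartment centres at x, y = +-31 mm
- lying_vial: a similar vial lying on its side in another compartment, 17 mm thick, 56 mm long; leave it; origin at its middle, on its underside
- rubber: eraser lying in another compartment, 21 x 44 x 13 mm; leave it; origin at the centre of its underside
- stick: black USB stick lying in the last compartment, 17 x 53 x 8 mm; leave it; origin at the centre of its underside
- mouse: black computer mouse, 112 x 56 x 37 mm, on the table; leave it; origin at the centre of its underside
- beaker: clear plastic beaker, 62 mm in diameter, 88 mm tall, standing on the table; leave it; origin at the centre of its underside
- mixer: mini vortex mixer fixed to the table: round white body, 90 mm in diameter and 58 mm high, with a black dial on its side and a black rubber cup on top; it stands between a tall microscope (to its right, seen from the robot) and the computer with its monitor (beyond it to the left), both solid; origin at the centre of its underside, z up through the middle of the cup
- cup_floor (a point): centre of the inner floor of the rubber cup, on which the vial stands; 80 mm above the table with the cup up; moves down with the cup. The cup's rim is 16 mm above this point and 48 mm in diameter; its bore is a funnel, about 36 mm wide at the rim narrowing to 24 mm at 10 mm below the rim and straight from there down
- cup (a joint): how far the cup is pushed straight down: 0 = up, 0.014 m = bottomed out at its stop; it springs back. Starting it takes about 2 N, 7 mm takes about 4 N, the stop about 6.5 N

How it is judged:
On the way, in this order (a step that is already met when the one before it is completed fails the run):
1. the vial is lifted clear of the bin in the gripper (height (world z) of vial above 0.04 m and contact force between the fingers and vial above 1 N and contact force between vial and bin below 0.1 N), for 0.2 s.
2. the gripped vial keeps the cup pressed 4 to 10 mm down for 3 s without a break (value of joint cup between 0.004 and 0.01 m and distance between vial and cup_floor below 0.008 m and contact force between the fingers and vial above 1 N), for 3 s.
At the end, for the whole second after the job is handed in: The vial, still gripped, stands upright (0.2 rad) on the cup floor within 7 mm of its centre and holds the cup 4 to 10 mm down; the robot itself does not touch the mixer; the bin's other contents are within 30 mm of where they were (all of step 2 and horizontal distance between vial and cup_floor below 0.007 m and angle between vial's own z axis and vertical below 0.2 rad and contact force between vial and mixer above 1 N and contact force between each of the arm, the fingers and mixer below 0.5 N and distance of each of lying_vial, rubber, stick from where it was at the start of the episode below 0.03 m); the arm keeps its last pose, push and grip.
It fails at once if another thing in the bin or on the table is moved by more than 30 mm (distance of any of lying_vial, rubber, stick, mouse, beaker from where it was at the start of the episode above 0.03 m).
It also fails if it takes over 46 s, if anything falls off the work surface, if the arm or the gripper's body presses on something with over 40 N, if the wrist force passes 120 N, or if a joint passes its speed limit or range.

## Working session

There is one attempt and no reset: what is moved stays moved. The work goes in short steps, Python scripts to look and compute and a tool call to move; the robot and the scene stay as the last step left them, time stands still between calls to the robot, and variables do not carry over. Pictures are saved under pics/ and viewed, at most 10 in all, crops included, and the job is handed in when it is done.

Besides the shell and the picture viewer there is one more tool, called as name(argument=value, ...) on one line, values as JSON. drive_tool: Moves the arm, as the interface text tells. Its arguments: {"type":"object","properties":{"motion":{"type":"array","items":{"type":"array","items":{"type":"number"}}},"claw":{"type":"number"}},"required":["motion"]}

```bash
mkdir -p pics
cat > h.py <<'E'
import numpy as np, cv2
from plant import robot
def ray(name,u,v,pose=None):
    c=robot.get_calibration(name)
    if name=="wrist":
        T=np.eye(4);T[:3,:3]=pose[1];T[:3,3]=pose[0];W=T@c["mount"]
    else: W=np.array(c["world_from_camera"])
    d=W[:3,:3]@np.array([(u-c["cx"])/c["fx"],(v-c["cy"])/c["fy"],1]);return W[:3,3],d
def atz(name,u,v,z,pose=None):
    o,d=ray(name,u,v,pose);return o+d*(z-o[2])/d[2]
def save(name,f):
    im=robot.get_image(name);cv2.imwrite("pics/"+f,im[:,:,::-1]);return im
E
python3 - <<'E'
from h import *
o=robot.get_obs();print(o)
for n in("top","side"):
    save(n,n+"0.png");c=robot.get_calibration(n);print(n,c)
save("wrist","w0.png");print(robot.get_calibration("wrist"))
E
```

```text
{'clock': 0.0, 'q': array([ 1.17738112e+00,  4.91560751e-01,  1.55945221e+00, -1.30767004e-05,
        1.09169237e+00, -1.05624437e-01]), 'dq': array([ 0.00072367, -0.00050191,  0.00095945, -0.00175847, -0.00088061,
        0.00070383]), 'effort': array([-4.63539720e-03, -6.18444371e+01, -2.61596435e+01, -2.74008753e-04,
        4.09175307e-03, -3.60116417e-06]), 'eef_pos': array([0.17731256, 0.59910544, 0.24772604]), 'orientation': array([[-9.58874960e-01,  2.83828535e-01, -4.15819364e-04],
       [ 2.83828820e-01,  9.58874411e-01, -1.03211824e-03],
       [ 1.05773938e-04, -1.10769386e-03, -9.99999381e-01]]), 'contact_force': array([-0.28431403, -0.03365991, -0.45396284]), 'ft_torque': array([ 4.73230788e-02,  1.09280766e-03, -6.75963878e-05]), 'grip_force': 0.0, 'grip_width': 0.08510324868846955}
top {'fx': 503.78490331552894, 'fy': 503.78490331552894, 'cx': 312.8701737129142, 'cy': 243.01325964248352, 'world_from_camera': array([[-0.00508248, -0.98917416,  0.14665827,  0.41371621],
       [-0.99979667,  0.0078885 ,  0.01855777,  0.33106379],
       [-0.01951378, -0.14653413, -0.9
[... 212 characters left out ...]
: array([[ 0.69297488,  0.4839831 , -0.53436521,  1.13785881],
       [ 0.72066484, -0.44373561,  0.53267334, -0.27937512],
       [ 0.02068802, -0.75422746, -0.65628724,  0.85076927],
       [ 0.        ,  0.        ,  0.        ,  1.        ]])}
{'fx': 343.8796966503916, 'fy': 343.8796966503916, 'cx': 320.4357330790624, 'cy': 242.27693559789162, 'mount': array([[-9.57978104e-04, -9.62078402e-01, -2.72771389e-01,
         6.88660981e-02],
       [ 9.99999499e-01, -1.00119258e-03,  1.92400475e-05,
        -7.62781950e-05],
       [-2.91607125e-04, -2.72771234e-01,  9.62078879e-01,
        -1.25796549e-01],
       [ 0.00000000e+00,  0.00000000e+00,  0.00000000e+00,
         1.00000000e+00]])}
```

View pics/top0.png

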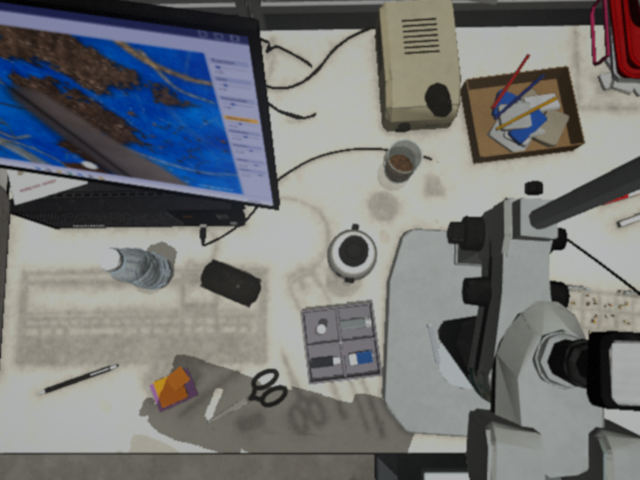

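View pics/side0.png

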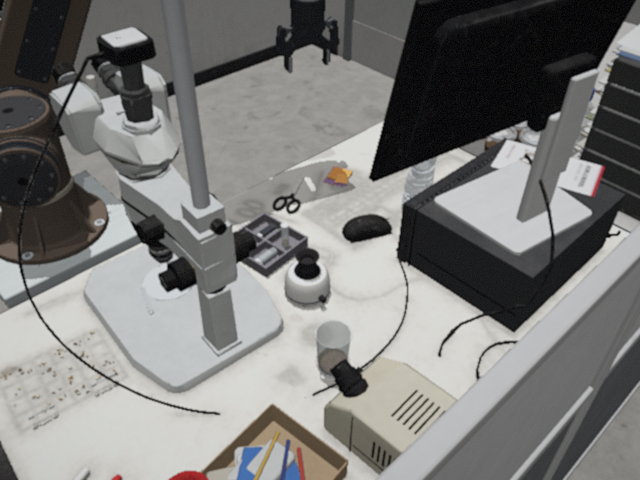

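The top view shows the bin at about (342,341), with the standing vial in its upper-left compartment at about (321,327). The mixer cup is at about (352,248), the mouse at (231,284) and the microscope to the right. I'll enlarge this area.

Run:
```python
from h import *
t=cv2.imread("pics/top0.png")[225:395,290:410];s=cv2.imread("pics/side0.png")[205:315,225:345]
a=cv2.resize(t,None,fx=3.5,fy=3.5,interpolation=cv2.INTER_CUBIC);b=cv2.resize(s,None,fx=3,fy=3,interpolation=cv2.INTER_CUBIC)
c=np.zeros((595,790,3),np.uint8);c[:a.shape[0],:a.shape[1]]=a;c[:b.shape[0],425:425+b.shape[1]]=b;cv2.imwrite("pics/crop0.png",c)
for n,z in(((302,308),.026),((372,300),.026),((380,376),.026),((309,383),.026),((321,327),.056),((352,249),.096)): print(n,atz("top",*n,z))
```

```text
(302, 308) [0.43075254 0.36763681 0.026     ]
(372, 300) [0.4440747  0.24408434 0.026     ]
(380, 376) [0.31364569 0.23321197 0.026     ]
(309, 383) [0.30224509 0.35579112 0.026     ]
(321, 327) [0.39806689 0.33425561 0.056     ]
(352, 249) [0.52561504 0.28197756 0.096     ]
```

View pics/crop0.png

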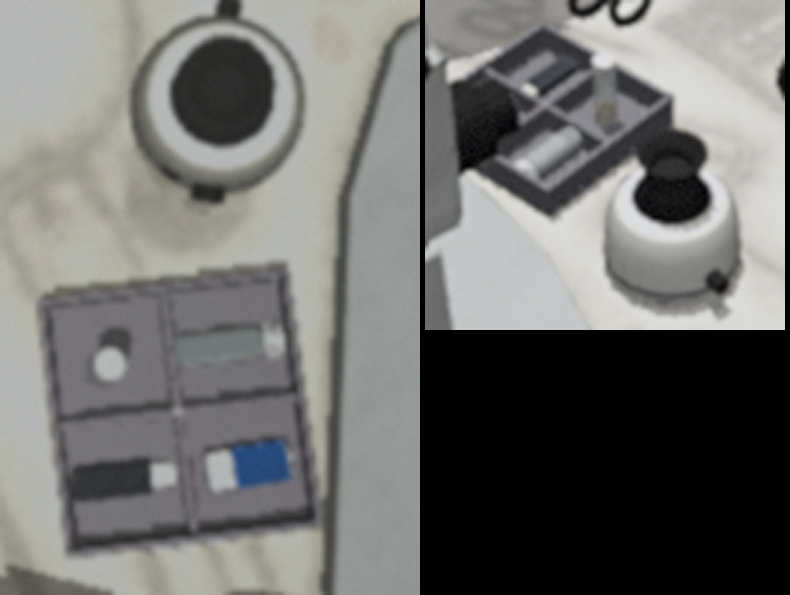

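The crop shows the vial cap top at top-camera pixel (321.4,329) and side-camera pixel (284,225). The cup rim centre is at top (353.4,250.7) and side (307.7,256). Next I'll triangulate these points, the bin corners and some microscope features.

Run:
```python
from h import *
def tri(a,b):
    (o1,d1),(o2,d2)=ray("top",*a),ray("side",*b)
    d1/=np.linalg.norm(d1);d2/=np.linalg.norm(d2)
    s=np.linalg.lstsq(np.c_[d1,-d2],o2-o1,rcond=None)[0]
    p,q=o1+s[0]*d1,o2+s[1]*d2;return ((p+q)/2).round(4),round(np.linalg.norm(p-q)*1e3,1)
print("vial",tri((321.4,329),(284,225)),atz("top",321.4,329,.06),atz("side",284,225,.06))
print("cup",tri((353.4,250.7),(307.7,256)),atz("top",353.4,250.7,.096),atz("side",307.7,256,.096))
C=np.array([atz("top",290+u/3.5,225+v/3.5,.026)[:2] for u,v in((40,297),(287,264),(317,522),(70,552))])
print(C,C.mean(0),[np.linalg.norm(C[i]-C[i-1]) for i in range(4)])
for i in range(4): d=C[i]-C[i-1];print(np.arctan2(d[1],d[0]))
print("knob",tri((452,235),(245,245)),tri((465,290),(160,240)),tri((465,290),(245,245)),tri((452,235),(165,275)))
print("eyep",tri((490,435),(70,85)),tri((610,370),(125,42)),"arm",tri((535,190),(175,5)))
for z in(.1,.2,.3): print(atz("top",450,235,z),atz("top",475,420,z),atz("top",440,330,z))
```

```text
vial (array([0.3949, 0.3338, 0.054 ]), np.float64(0.6)) [0.39480984 0.3335914  0.06      ] [0.40064517 0.32946484 0.06      ]
cup (array([0.5246, 0.2802, 0.0881]), np.float64(2.5)) [0.52276615 0.27971673 0.096     ] [0.53176767 0.27530749 0.096     ]
[[0.42750953 0.36865128]
 [0.44332339 0.24410106]
 [0.31676125 0.23215131]
 [0.30271946 0.35406214]] [0.37257841 0.29974145] [np.float64(0.12563998062400103), np.float64(0.12555013234524137), np.float64(0.12712502055918307), np.float64(0.12271683261878889)]
0.11638115944758819
-1.444504366141846
-3.047453735604367
1.6854718210803967
knob (array([0.5295, 0.1425, 0.2011]), np.float64(3.8)) (array([0.4308, 0.0876, 0.1778]), np.float64(80.9)) (array([0.4732, 0.1433, 0.1692]), np.float64(60.2)) (array([0.5046, 0.0769, 0.1623]), np.float64(129.8))
eyep (array([0.2573, 0.0987, 0.3768]), np.float64(133.2)) (array([0.3663, 0.092 , 0.499 ]), np.float64(15.1)) arm (array([0.4845, 0.1445, 0.5668]), np.float64(75.6))
[0.54704876 0.12096338 0.1       ] [0.25480916 0.09529561 0.1       ] [0.39322723 0.14377351 0.1       ]
[0.53081794 0.14653929 0.2       ] [0.27415321 0.12399611 0.2       ] [0.39572139 0.16657271 0.2       ]
[0.51458712 0.17211521 0.3       ] [0.29349726 0.1526966  0.3       ] [0.39821556 0.1893719  0.3       ]
```

drive_tool(motion=[[-2.85,-1.94,0.8,0],[-2.85,-1.94,0.8,0],[-2.85,-1.94,0.8,0],[-2.85,-1.94,0.8,0],[-2.85,-1.94,0.8,0],[-2.85,-1.94,0.8,0],[-2.85,-1.94,0.8,0],[-2.85,-1.94,0.8,0],[-2.85,-1.94,0.8,0],[-2.85,-1.94,0.8,0]], claw=0.5)

```text
clock: 1.15
eef_pos: [0.3963, 0.3312, 0.1679]
orientation: [[-0.959, 0.284, -0.0], [0.284, 0.959, 0.0], [0.0, 0.0, -1.0]]
contact_force: [0.4, -0.2, -0.2]
grip_width: 0.0428
grip_force: 0.0
```

drive_tool(motion=[[0,0,0,0],[0,0,0,0],[0,0,0,0]])

```text
clock: 1.45
eef_pos: [0.3953, 0.3329, 0.1685]
orientation: [[-0.959, 0.283, 0.0], [0.283, 0.959, 0.0], [-0.0, 0.0, -1.0]]
contact_force: [0.8, 1.0, 0.6]
grip_width: 0.0428
grip_force: 0.0
```

Run:
```python
from h import *
o=robot.get_obs();np.savez("p1.npz",p=o["eef_pos"],R=o["orientation"]);print(o["clock"],o["eef_pos"],o["orientation"],o["q"],o["contact_force"],o["grip_width"])
save("wrist","w1.png")
```

```text
1.45 [0.395253   0.33288562 0.16846038] [[-9.58984430e-01  2.83458733e-01  9.65424746e-05]
 [ 2.83458748e-01  9.58984403e-01  2.27844200e-04]
 [-2.79982992e-05  2.45864849e-04 -9.99999969e-01]] [ 5.72014479e-01  4.42640450e-01  1.91044216e+00  1.96448212e-04
  7.88305542e-01 -7.11521468e-01] [0.82185487 0.97916253 0.55731723] 0.0427519629380645
```

View pics/w1.png

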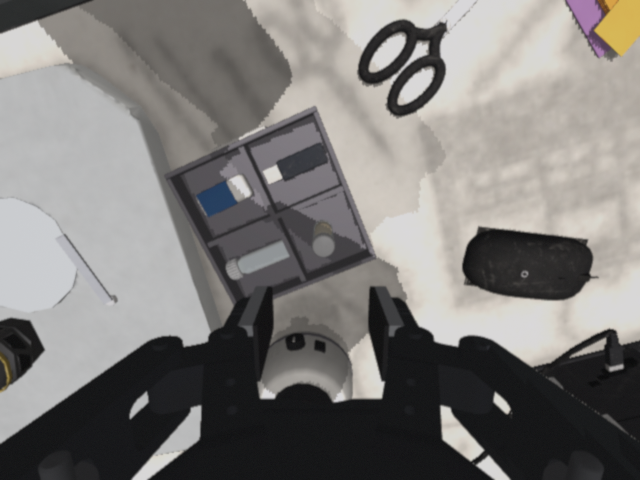

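The wrist view shows the vial's cap at about (324,245), just ahead of the open fingers and centred between them. The mixer sits behind, at about (305,375).

Run:
```python
from h import *
d=np.load("p1.npz");P=(d["p"],d["R"])
im=cv2.imread("pics/w1.png")
cv2.imwrite("pics/c1.png",cv2.resize(im[200:290,280:370],None,fx=6,fy=6,interpolation=cv2.INTER_CUBIC))
for uv in((324,245),(324,243)): print(atz("wrist",*uv,.06,P))
for uv in((316,107),(168,177),(374,257)): print(atz("wrist",*uv,.026,P))
```

```text
[0.3955404  0.33538932 0.06      ]
[0.39412399 0.33580511 0.06      ]
[0.30288714 0.35687816 0.026     ]
[0.31874121 0.23324052 0.026     ]
[0.42669698 0.36939138 0.026     ]
```

View pics/c1.png

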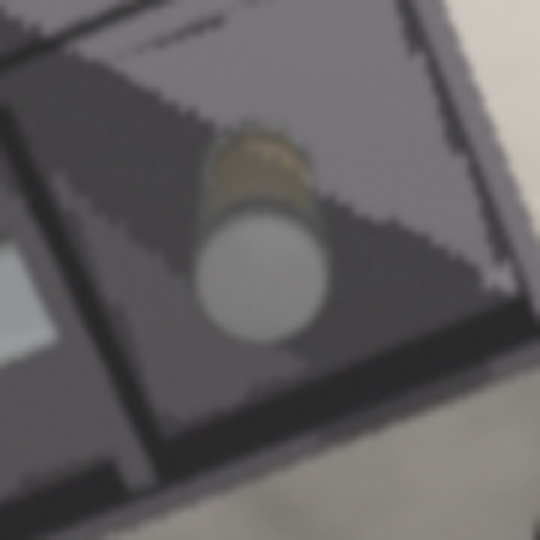

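The crop puts the cap centre at wrist pixel (323.8,246.3), world about (0.396,0.3345), which agrees with the top camera to within 2 mm. I'll go down and grip.

drive_tool(motion=[[0,0.17,2,0],[0,0,2,0],[0,0,2,0],[0,0,2,0],[0,0,2,0],[0,0,1,0],[0,0,1,0],[0,0,0,0],[0,0,0,0]])

```text
clock: 2.4
eef_pos: [0.3961, 0.3343, 0.0487]
orientation: [[-0.959, 0.284, 0.0], [0.284, 0.959, 0.0], [-0.0, 0.0, -1.0]]
contact_force: [0.5, -0.5, 0.8]
grip_width: 0.0429
grip_force: 0.0
```

drive_tool(motion=[[0,0,0,0],[0,0,0,0],[0,0,0,0],[0,0,0,0],[0,0,0,0],[0,0,0,0],[0,0,0,0],[0,0,0,0]], claw=0)

```text
clock: 3.2
eef_pos: [0.3964, 0.3343, 0.0491]
orientation: [[-0.959, 0.284, 0.001], [0.284, 0.959, 0.001], [-0.001, 0.001, -1.0]]
contact_force: [-0.6, 0.3, 5.9]
grip_width: 0.0141
grip_force: 58.5
```

drive_tool(motion=[[0,0,-0.5,0],[0,0,-1,0],[0,0,-1.5,0],[0,0,-2,0],[0,0,-2,0],[0,0,-2,0],[0,0,-2,0],[0,0,-1,0],[0,0,0,0],[0,0,0,0]])

```text
clock: 4.2
eef_pos: [0.3959, 0.3339, 0.168]
orientation: [[-0.959, 0.284, -0.0], [0.284, 0.959, -0.0], [0.0, -0.0, -1.0]]
contact_force: [0.1, 0.1, -1.2]
grip_width: 0.0146
grip_force: 58.5
```

Run:
```python
from h import *
o=robot.get_obs();np.savez("p2.npz",p=o["eef_pos"],R=o["orientation"]);print(o["clock"],o["eef_pos"],o["contact_force"],o["ft_torque"],o["grip_width"],o["grip_force"])
a=save("wrist","w2.png")[230:430,180:460,::-1];b=save("side","s2.png")[90:290,150:390,::-1]
c=np.hstack([cv2.resize(a,(420,300),interpolation=2),cv2.resize(b,(360,300),interpolation=2)]);cv2.imwrite("pics/c2.png",c)
```

```text
4.2 [0.395888   0.33387444 0.16803868] [ 0.13849282  0.11096752 -1.21034061] [-0.0016638  -0.04163632 -0.01104951] 0.014606728299167614 58.45841448259307
```

View pics/c2.png

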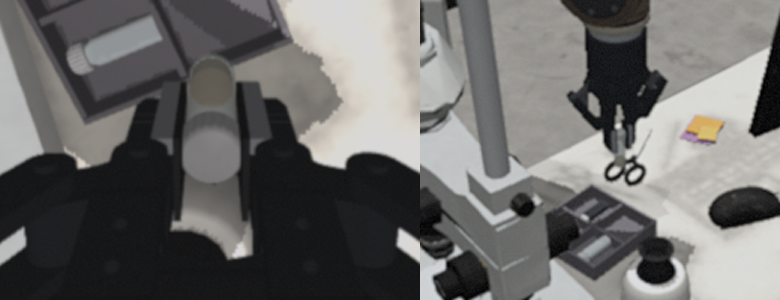

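The wrist crop shows the vial held between the pads, cap top at wrist pixel (322,333) and bottom at about (320.7,282). The side crop shows it hanging upright. I'll compare those with the predicted projection and re-measure the cup.

Run:
```python
from h import *
c=robot.get_calibration("wrist");M=np.linalg.inv(c["mount"])
for x in(-.003,0,.003):
  for z in(-.011,.045):
    p=M@[x,0,z,1];print(x,z,c["fx"]*p[0]/p[2]+c["cx"],c["fy"]*p[1]/p[2]+c["cy"])
im=cv2.imread("pics/w2.png")[265:375,280:370];cv2.imwrite("pics/c3a.png",im)
s=cv2.imread("pics/s2.png");t=cv2.imread("pics/top0.png")
o=np.hstack([cv2.resize(im,None,fx=4,fy=4,interpolation=2),cv2.resize(s[235:290,280:335],(440,440),interpolation=2)])
cv2.imwrite("pics/c3.png",o)
```

```text
-0.003 -0.011 320.73074056951106 342.30388418213886
-0.003 0.045 320.6137064419229 284.4431763011814
0 -0.011 320.7249631412208 335.25694274105905
0 0.045 320.6091059168101 279.2111294026484
0.003 -0.011 320.7191120777286 328.1201857400768
0.003 0.045 320.604464086676 273.9321074733388
```

View pics/c3.png

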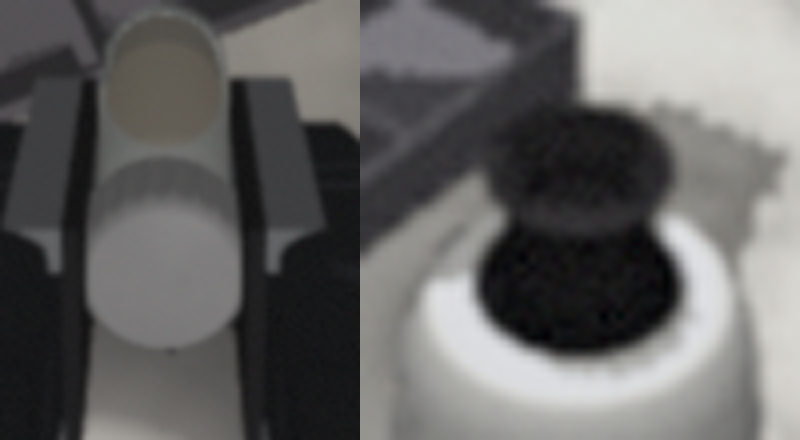

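The vial is nearly upright: its axis is at tool x of about +0.6 mm at the top and −1.7 mm at the bottom. I'll move over the cup, aiming at centre (0.525,0.280).

drive_tool(motion=[[-0.8,-0.1,0,0],[-1.5,-0.2,0,0],[-1.5,-0.2,0,0],[-1.5,-0.2,0,0],[-1.5,-0.2,0,0]])

```text
clock: 4.8
eef_pos: [0.4603, 0.3052, 0.1682]
orientation: [[-0.959, 0.285, -0.0], [0.285, 0.959, 0.0], [0.0, -0.0, -1.0]]
contact_force: [-0.2, -0.1, -0.6]
grip_width: 0.0142
grip_force: 58.5
```

drive_tool(motion=[[-1.5,-0.2,0,0],[-1.5,-0.2,0,0],[-1.5,-0.1,0,0],[-1.5,-0.1,0,0],[-1,0,0,0],[0,0,0,0],[0,0,0,0],[0,0,0,0]])

```text
clock: 5.6
eef_pos: [0.5236, 0.2807, 0.1683]
orientation: [[-0.959, 0.283, -0.0], [0.283, 0.959, 0.0], [0.0, -0.0, -1.0]]
contact_force: [-0.1, -0.4, -0.6]
grip_width: 0.0146
grip_force: 58.4
```

Run:
```python
from h import *
o=robot.get_obs();print(o["clock"],o["eef_pos"],o["contact_force"],o["grip_width"])
print(atz("top",351.7,254.1,.03),atz("top",351.7,254.1,.05))
b=save("side","s3.png")[165:315,245:365,::-1];a=save("wrist","w3.png")[:,:,::-1]
cv2.imwrite("pics/c4.png",np.hstack([cv2.resize(b,(480,600),interpolation=2),np.vstack([cv2.resize(a,(320,240)),cv2.resize(a[240:420,250:410],(320,360),interpolation=2)])]))
c=robot.get_calibration("side");W=np.linalg.inv(c["world_from_camera"])
for dz in(.045,-.011):
    p=W@np.r_[o["eef_pos"]-[0,0,dz],1];print(c["fx"]*p[0]/p[2]+c["cx"],c["fy"]*p[1]/p[2]+c["cy"])
```

```text
5.6 [0.52364958 0.28070256 0.16830141] [-0.08541276 -0.3693202  -0.60956516] 0.01464039773925559
[0.52540223 0.27873719 0.03      ] [0.52289659 0.27991112 0.05      ]
306.87133084580427 241.45794450985957
306.82896642859896 217.65180458312514
```

View pics/c4.png

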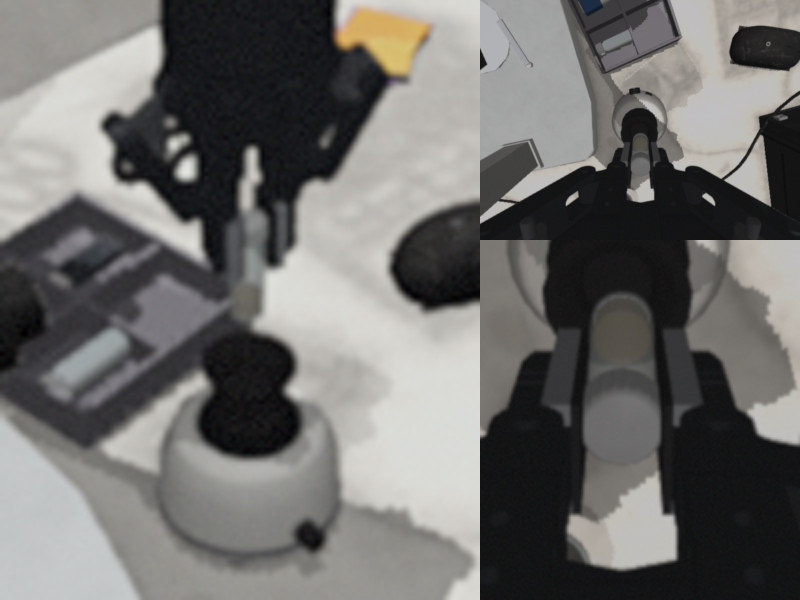

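The side crop shows the vial centred over the cup: vial axis at side column 307, cup at 307.3. The wrist view shows the cup centre about 1 mm to the tool's −y. I'll lower the vial to just above the cup floor.

drive_tool(motion=[[0,-0.1,0.5,0],[0,0,1,0],[0,0,1,0],[0,0,0.7,0],[0,0,0.5,0],[0,0,0.3,0],[0,0,0,0],[0,0,0,0]])

```text
clock: 6.5
eef_pos: [0.524, 0.2795, 0.1284]
orientation: [[-0.959, 0.284, 0.0], [0.284, 0.959, 0.0], [-0.0, 0.0, -1.0]]
contact_force: [0.5, 0.1, -0.6]
grip_width: 0.0145
grip_force: 58.5
```

drive_tool(motion=[[0,0,0.2,0],[0,0,0,0],[0,0,0,0]])

```text
clock: 6.8
eef_pos: [0.5239, 0.2795, 0.1264]
orientation: [[-0.959, 0.284, 0.0], [0.284, 0.959, 0.0], [-0.0, 0.0, -1.0]]
contact_force: [0.7, 0.4, 0.0]
grip_width: 0.0145
grip_force: 58.5
```

drive_tool(motion=[[0,0,0.2,0],[0,0,0,0],[0,0,0,0]])

```text
clock: 7.1
eef_pos: [0.524, 0.2796, 0.1244]
orientation: [[-0.959, 0.284, 0.0], [0.284, 0.959, 0.0], [-0.0, 0.0, -1.0]]
contact_force: [0.4, 0.5, 2.8]
grip_width: 0.0144
grip_force: 58.7
```

drive_tool(motion=[[0,0,0.2,0],[0,0,0,0],[0,0,0,0]])

```text
clock: 7.4
eef_pos: [0.524, 0.2796, 0.1224]
orientation: [[-0.959, 0.284, 0.0], [0.284, 0.959, 0.0], [-0.0, 0.0, -1.0]]
contact_force: [1.0, 0.2, 2.4]
grip_width: 0.0145
grip_force: 58.8
```

Contact came at TCP z of about 0.125, as predicted. That puts the 7 mm point at about 0.118.

drive_tool(motion=[[0,0,0.2,0],[0,0,0.2,0],[0,0,0.05,0],[0,0,0,0],[0,0,0,0],[0,0,0,0]])

```text
clock: 8.0
eef_pos: [0.524, 0.2796, 0.1179]
orientation: [[-0.959, 0.284, 0.0], [0.284, 0.959, 0.0], [-0.0, 0.0, -1.0]]
contact_force: [1.1, 0.9, 5.1]
grip_width: 0.0146
grip_force: 59.0
```

drive_tool(motion=[[0,0,0,0],[0,0,0,0],[0,0,0,0],[0,0,0,0],[0,0,0,0],[0,0,0,0],[0,0,0,0],[0,0,0,0],[0,0,0,0],[0,0,0,0]])

```text
clock: 9.0
eef_pos: [0.5239, 0.2795, 0.1178]
orientation: [[-0.959, 0.284, 0.0], [0.284, 0.959, 0.0], [-0.0, 0.0, -1.0]]
contact_force: [2.4, 1.6, 3.6]
grip_width: 0.0142
grip_force: 59.0
```

Run:
```python
from h import *
f=[]
for i in range(6):
    robot.get_image("top");o=robot.get_obs();f.append(o["contact_force"])
print(o["clock"],o["eef_pos"],np.mean(f,0),np.std(f,0),o["ft_torque"])
b=save("side","s4.png")[165:315,245:365,::-1];a=save("wrist","w4.png")[:,:,::-1]
cv2.imwrite("pics/c5.png",np.hstack([cv2.resize(b,(480,600),interpolation=2),np.vstack([cv2.resize(a,(320,240)),cv2.resize(a[240:420,250:410],(320,360),interpolation=2)])]))
```

```text
9.3 [0.52387622 0.27956388 0.11782917] [1.72885025 1.17789626 4.457233  ] [0.41700626 0.26957266 0.25645976] [ 0.23138051 -0.39664568 -0.00675737]
```

View pics/c5.png

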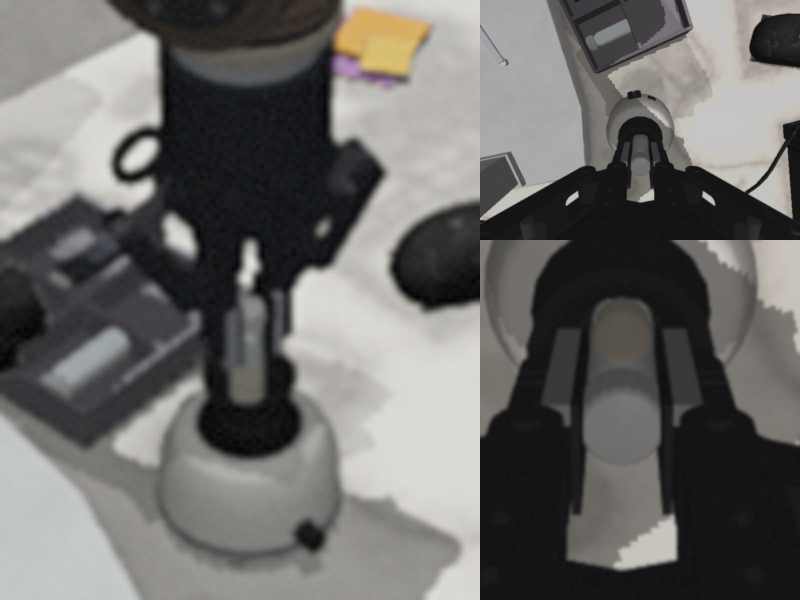

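The wrist and side crops show the vial upright in the cup, the cup pushed down, and the fingertips clear above the rim. The estimated depth is about 7 mm, so I'll hold here.

drive_tool(motion=[[0,0,0,0],[0,0,0,0],[0,0,0,0],[0,0,0,0],[0,0,0,0],[0,0,0,0],[0,0,0,0],[0,0,0,0],[0,0,0,0],[0,0,0,0]])

```text
clock: 10.4
eef_pos: [0.5239, 0.2795, 0.1178]
orientation: [[-0.959, 0.284, 0.0], [0.284, 0.959, 0.0], [0.0, 0.0, -1.0]]
contact_force: [2.2, 1.9, 3.9]
grip_width: 0.0146
grip_force: 59.0
```

drive_tool(motion=[[0,0,0,0],[0,0,0,0],[0,0,0,0],[0,0,0,0],[0,0,0,0],[0,0,0,0],[0,0,0,0],[0,0,0,0],[0,0,0,0],[0,0,0,0]])

```text
clock: 11.4
eef_pos: [0.5238, 0.2795, 0.1178]
orientation: [[-0.959, 0.284, 0.0], [0.284, 0.959, 0.0], [-0.0, 0.0, -1.0]]
contact_force: [2.5, 2.6, 4.0]
grip_width: 0.0145
grip_force: 59.0
```

drive_tool(motion=[[0,0,0,0],[0,0,0,0],[0,0,0,0],[0,0,0,0],[0,0,0,0],[0,0,0,0],[0,0,0,0],[0,0,0,0],[0,0,0,0],[0,0,0,0]])

```text
clock: 12.4
eef_pos: [0.5239, 0.2795, 0.1178]
orientation: [[-0.959, 0.284, 0.0], [0.284, 0.959, 0.0], [-0.0, 0.0, -1.0]]
contact_force: [1.7, 1.5, 4.0]
grip_width: 0.0143
grip_force: 59.0
```

```bash
python3 -c "
from plant import robot
print(robot.finish_job())"
```

```text
the job is handed in; nothing more can be done
None
```

I handed the job in at 12.4 s with the vial still gripped and upright in the cup, holding it an estimated 7 mm down for over 4 s at a steady push of about 4 N; no verdict came back, and a sideways force of 2 to 3 N suggests the vial leans on the cup's bore, which should keep it within about 4 mm of centre.

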